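# Clear the lab bench: specimens, reagent and used tests

### The arm

A 6-joint arm with a two-finger parallel gripper is mounted at the origin on the work surface. World frame = base frame: x ahead of the robot, y to its left, z up, the work surface at z = 0. Lengths are in m, angles in degrees, forces in N, time in s.
With the tool pointing down it reaches from about 0.35 to 0.725 m from the base axis. Payload 4.3 kg.
Tool frame: the origin (TCP) lies at the very end of the fingers, on their centre line; the grasp point (between the pads) lies 19 mm behind it; z points along the fingers, y is the line along which they close (so a half turn about z gives the same grasp; the last joint's range is limited). The gripper opens to 85 mm and grips with 20 to 120 N. Pads are 22 mm wide; open, the fingers measure 114 mm over their backs; the gripper's body (76 mm by 85 mm) begins 54 mm behind the grasp point. The pads swing forward as they close: fully open they stand 13 mm farther back than shut.
Start: joints at [-75.877, 21.618, 4.641, 73.018, 0, 83.68], TCP at [0.201, -0.539, 0.231] pointing down, gripper open.
Joint ranges: [-156.06, 156.06], [-48.1, 94.91], [-58.44, 69.94], [-101.28, 121.22], [-78.64, 73.56], [-180, 180]. Speed limits (degrees/s): [147.25, 147.25, 180, 180, 180, 180].

### API

Orientations are given as a 3x3 rotation matrix whose columns are the frame's x, y, z axes.
In Python, from workcell import arm gives the robot as it stands. Calls block until the motion is done:
- arm.goto(position, orientation): joint-space move of the TCP to a pose.
- arm.movel(position, attitude=None, speed=0.15, threshold=None): straight line of the TCP; attitude=None keeps the orientation; speed is the mean speed in m/s. With threshold (N) it stops when the force on the tool has changed by that much, and returns True; else False.
- arm.move_j(angles): joint-space move.
- arm.set_gripper(opening, strength=None): finger opening in m; strength is the grip in N (None keeps the last); returns when the fingers have stopped.
- arm.hold(seconds).
- arm.inverse_kinematics(position, orientation): joint angles nearest the present ones, or None.
- arm.sense(): the state.
- arm.read_camera(name): name is "scene" or "top" or "wrist"; returns (picture, depth): 420x560x3 uint8, blue, green, red; 420x560 float32, m along the optical axis (not along the pixel's ray), 0 where there is no reading.
- arm.calibration(name): a dict with "intrinsics" (3x3 intrinsics, pixels), "k1" (the pictures are not rectified: a ray, as slopes to the right and down, at radius r is drawn at 1 + k1 r^2 times it, then the intrinsics apply), "R" (3x3) and "t" (3): a world point X has camera coordinates R X + t. Camera axes: x right, y down, z forward; pixel columns grow to the right and rows downward; lengths in m; the calibration is good to about 2 mm. A picture is of the moment at which its call begins: read the wrist's pose just before it. calibration takes no time and is no camera call; for the wrist camera it gives the pose at the moment of the call.
A pose or a line that the arm cannot do raises arm.PlanningError and nothing moves.
- arm.close_job(): hands the job in; it is judged then, once.
The state is a dict: "time": time; "q": joint angles; "qvel": joint speeds; "joint_efforts": joint torques, N m; "tcp_pos": TCP position; "tcp_rot": TCP orientation; "ft_force": force on the tool from outside, world axes, zero at the start; "torque": the same for the moment, N m; "grip_width": finger opening in m; "grip_force": force on a finger pad.
Only numpy, scipy, OpenCV 4.12 (cv2) and the standard library are available. Lean on these libraries where they do the work, as an engineer would, in place of code of your own. Each camera call takes 0.05 s, during which the arm holds its last target. There are 200 camera calls.

### The job

Sort the things left on the lab bench: stand both blue-lidded specimen pots upright side by side on the floor of the blue tray, stand the amber bottle upright in the grey tray, and put both used pink test cassettes right down inside the yellow waste bin. Keep the pots and the bottle upright and set them down rather than dropping them, and leave the timer and the roll of tape where they are.

Things in the scene. Friction and masses are not known exactly. Their poses are not given: they have to be found in the camera images.
- pot_a: A specimen pot: upright cylinder 40 mm in diameter and 56 mm tall, cream-white body with a bright blue screw lid (the top 12 mm, as wide as the body), 40 to 85 g. Origin: centre of its underside; z up along its axis. Starts standing on the table. The two pots are alike and interchangeable.
- pot_b: A second specimen pot: upright cylinder 40 mm in diameter and 56 mm tall, cream-white body with a bright blue screw lid (the top 12 mm, as wide as the body), 40 to 85 g. Origin: centre of its underside; z up along its axis. Starts standing on the table. The two pots are alike and interchangeable.
- amber_bottle: Small reagent bottle: upright brown (amber) cylinder 40 mm in diameter up to 44 mm above its base, then a narrow white cap 26 mm in diameter up to 62 mm; 55 to 115 g. Origin: centre of its underside; z up along its axis. Starts standing on the table.
- cassette_a: A used rapid-test cassette: flat pink plastic slab 70 x 22 x 7 mm (x long, y wide, z thick) with a small white window, about 15 g, lying flat on the table. Origin: centre of its underside. The two cassettes are alike.
- cassette_b: A second used rapid-test cassette: flat pink plastic slab 70 x 22 x 7 mm (x long, y wide, z thick) with a small white window, about 15 g, lying flat on the table. Origin: centre of its underside. The two cassettes are alike.
- specimen_tray: Low open blue tray fixed to the bench, 100 mm (x) by 140 mm (y) outside, 18 mm high, walls and floor 4 mm thick, so it is 92 x 132 mm inside. Origin: centre of its underside; z up.
- reagent_tray: Low open grey square tray fixed to the bench, 100 x 100 mm outside, 18 mm high, walls and floor 4 mm thick, 92 x 92 mm inside. Origin: centre of its underside; z up.
- waste_bin: Open yellow waste bin with a red rim, fixed to the bench, 130 mm (x) by 115 mm (y) outside, 50 mm high, walls and floor 4 mm thick, 122 x 107 mm inside. Origin: centre of its underside; z up.
- timer: Black square bench timer with a grey screen, 55 x 55 x 16 mm, loose on the table among the things; not to be moved. Origin: centre of its underside.
- tape_roll: Green roll of tape lying flat, a ring 52 mm across outside, 32 mm inside, 18 mm high, loose on the table among the things; not to be moved. Origin: centre of its underside.
Not all that is in view belongs to the job. Leave any green or purple look-alike of the cassette_b alone. What is shaped like the reagent_tray but red is not meant.

How it is judged:
By the outcome, as a careful person would: the job done as asked, in the order asked, and still so for the second after the job is handed in, with the robot touching nothing.
It also fails if it takes over 112 s, if anything falls off the work surface, if the arm or the gripper's body presses on something with over 40 N, if the wrist force passes 120 N, or if a joint passes its speed limit or range.

## Working session

There is one attempt and no reset: what is moved stays moved. The work goes in short steps, each a Python script; the robot and the scene stay as the last script left them, time stands still between calls to the robot, and variables do not carry over. Pictures are saved under pics/ and viewed, at most 14 in all, crops included, and the job is handed in when it is done.

```bash
ls; mkdir -p pics
python3 - <<'E'
from workcell import arm
import cv2,numpy as np
for n in("top","scene"):
    p,d=arm.read_camera(n); cv2.imwrite(f"pics/{n}0.png",p); np.save(f"{n}0.npy",d)
    c=arm.calibration(n); print(n,c)
E
```

```text
pics
top {'intrinsics': array([[416.64426228,   0.        , 275.88440905],
       [  0.        , 416.64426228, 210.15438121],
       [  0.        ,   0.        ,   1.        ]]), 'k1': 0.02243184572088872, 'R': array([[ 0.01850077, -0.99972174,  0.01463466],
       [-0.97995464, -0.021035  , -0.19810711],
       [ 0.19835982, -0.01067617, -0.98007112]]), 't': array([-0.02350919,  0.47302197,  0.93311187])}
scene {'intrinsics': array([[423.00427792,   0.        , 279.56566993],
       [  0.        , 423.00427792, 210.92715255],
       [  0.        ,   0.        ,   1.        ]]), 'k1': -0.02310487317916375, 'R': array([[-0.86312785,  0.5049794 ,  0.00247324],
       [ 0.3426191 ,  0.58920003, -0.73174824],
       [-0.37097502, -0.6307449 , -0.68157054]]), 't': array([ 0.4056138 , -0.13276433,  1.51668916])}
```

View pics/top0.png

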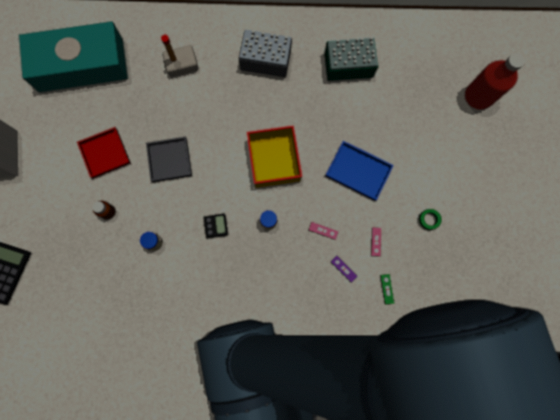

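View pics/scene0.png

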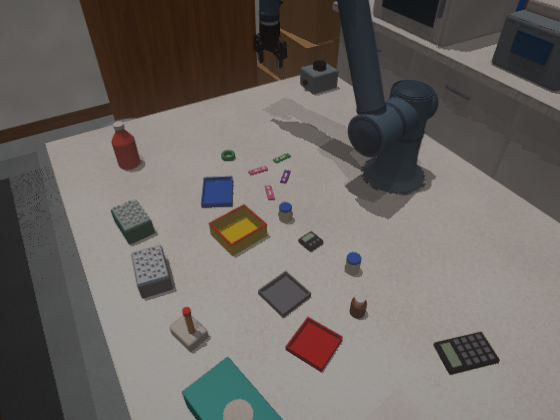

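The top view shows these candidates:
- **Pots:** (150,241) and (268,219).
- **Bottle:** (104,210). The red extinguisher-like bottle at (490,85) is not it.
- **Cassettes:** pink at (323,230) and (376,242). Purple at (344,268) and green at (387,289) are decoys.
- **Trays and bin:** blue tray (359,171), grey tray (169,159), bin (274,156). The red tray at (104,153) is a decoy.
- **Leave in place:** timer (216,226), tape (430,219).

Next I'll measure and make one close crop.

```bash
cat > h.py <<'E'
from workcell import arm
import cv2,numpy as np
def rays(c,uv):
    K=c["intrinsics"];p=(np.atleast_2d(uv).astype(float)-K[:2,2])/K[0,0]
    q=p.copy()
    for _ in range(8): q=p/(1+c["k1"]*(q**2).sum(1,keepdims=True))
    return np.c_[q,np.ones(len(q))]
def onplane(c,uv,z):
    d=rays(c,uv)@c["R"]; o=-c["R"].T@c["t"]
    return o+d*((z-o[2])/d[:,2:])
def lift(c,uv,depth):
    return (rays(c,uv)*np.asarray(depth)[:,None]-c["t"])@c["R"]
H={"blue":((105,120,60),(128,255,255)),"pink":((160,60,110),(178,200,255)),"yellow":((20,120,90),(35,255,255))}
def mask(img,col):
    h=cv2.cvtColor(img,cv2.COLOR_BGR2HSV)
    return cv2.inRange(h,*H[col])
def blobs(m,amin=30):
    cs,_=cv2.findContours(m,cv2.RETR_EXTERNAL,cv2.CHAIN_APPROX_NONE)
    return [k[:,0] for k in cs if cv2.contourArea(k)>amin]
def rect(c,k,z):
    P=onplane(c,k,z)[:,:2]; r=cv2.minAreaRect((P*1000).astype(np.float32)); return r
E
python3 - <<'E'
from h import *
p=cv2.imread("pics/top0.png");D=np.load("top0.npy");c=arm.calibration("top")
hsv=cv2.cvtColor(p,cv2.COLOR_BGR2HSV)
for n,u in dict(lid=(268,219),lidb=(150,241),ca=(316,228),cb=(376,237),tray=(359,171),grey=(169,159),bot=(104,210),cap=(100,206),bin=(274,156),rim=(250,160),table=(240,280),timer=(210,222),tape=(422,215)).items():
    z=D[u[1],u[0]]; print(n,hsv[u[1],u[0]],lift(c,[u],[z])[0].round(3))
for col,z in(("blue",.056),("pink",.007)):
    for k in blobs(mask(p,col)):
        zz=.018 if cv2.contourArea(k)>800 else z
        print(col,k.mean(0).round(),[np.round(v,1) for v in rect(c,k,zz)])
v=cv2.resize(p[130:310,70:450],None,fx=2.1,fy=2.1,interpolation=cv2.INTER_CUBIC)
cv2.imwrite("pics/crop1.png",v)
# grey tray & bottle: height mask from depth
uu,vv=np.meshgrid(range(560),range(420));X=lift(c,np.c_[uu.ravel(),vv.ravel()],D.ravel()).reshape(420,560,3)
m=((X[...,2]>.009)&(X[...,2]<.2)&(D>0)).astype(np.uint8)*255; m[300:]=0
for k in blobs(m,40):
    M=np.zeros_like(m);cv2.drawContours(M,[k],-1,255,-1); print(k.mean(0).round(),"h",np.percentile(X[...,2][M>0],[50,95]).round(3))
# grey tray by darkness
dk=cv2.inRange(hsv,(0,0,0),(180,70,105)); 
for k in blobs(dk,800): print("dark",k.mean(0).round(),rect(c,k,.018))
rim=cv2.inRange(hsv,(0,120,60),(35,255,255))
for k in blobs(rim,800): print("redyel",k.mean(0).round(),rect(c,k,.05),rect(c,k,.018))
E
```

```text
lid [110 208 126] [0.45  0.004 0.057]
lidb [110 226 114] [0.394 0.272 0.055]
ca [170 124 134] [ 0.44  -0.113  0.005]
cb [  0   8 133] [ 0.42  -0.259  0.007]
tray [109 214 123] [ 0.587 -0.222  0.003]
grey [105   9  57] [0.607 0.256 0.005]
bot [  9 101  48] [0.464 0.384 0.053]
cap [ 39  13 134] [0.472 0.391 0.061]
bin [ 26 255 135] [ 0.621 -0.007  0.006]
rim [  3 146 105] [0.595 0.05  0.05 ]
table [ 24  27 132] [0.311 0.068 0.001]
timer [120  20  25] [0.447 0.144 0.017]
tape [ 68 212  83] [ 0.475 -0.368  0.02 ]
blue [148. 240.] [array([396.5, 276.3]), array([36.6, 36.1]), np.float64(48.1)]
blue [268. 219.] [array([451.6,   4. ]), array([35.4, 37.1]), np.float64(1.2)]
blue [359. 170.] [array([ 586.1, -218.8]), array([137.2,  99.9]), np.float64(64.0)]
pink [376. 241.] [array([ 410.6, -259.6]), array([21.9, 68.7]), np.float64(88.4)]
pink [323. 230.] [array([ 434.4, -130.2]), array([69.7, 22. ]), np.float64(71.3)]
[ 10. 269.] h [0.014 0.018]
[150. 241.] h [0.055 0.059]
[215. 226.] h [0.016 0.019]
[268. 220.] h [0.055 0.059]
[430. 219.] h [0.016 0.02 ]
[103. 210.] h [0.046 0.064]
[359. 170.
[... 840 characters left out ...]
6.092513561248779)
dark [261.  57.] ((888.2615356445312, 22.79509735107422), (136.6206817626953, 124.78646850585938), 83.60826873779297)
dark [391.   2.] ((1053.987548828125, -309.0838623046875), (21.103490829467773, 909.8635864257812), 0.8525722622871399)
redyel [103. 152.] ((607.0665283203125, 402.58746337890625), (97.59393310546875, 97.43449401855469), 25.14997100830078) ((618.0222778320312, 416.14697265625), (100.85198211669922, 100.68718719482422), 25.14999771118164)
redyel [274. 155.] ((609.8919677734375, -5.8626861572265625), (135.40084838867188, 118.10453796386719), 9.910412788391113) ((620.9420166015625, -5.938560485839844), (139.9209747314453, 122.0472412109375), 9.910405158996582)
```

View pics/crop1.png

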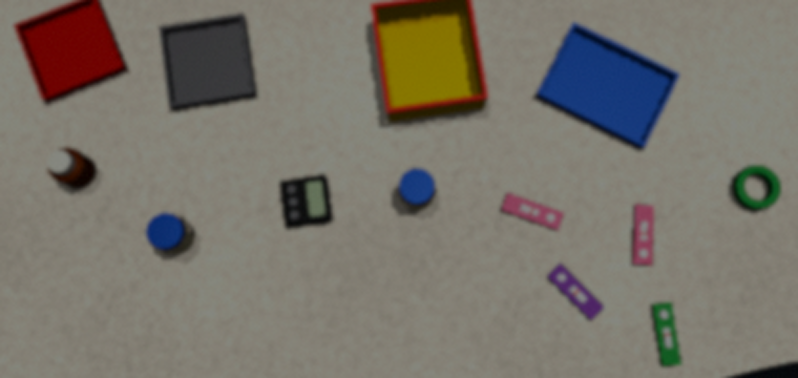

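The crop confirms the choices: lids at crop (165,233) and (417,187), bottle (75,168), pink cassettes (532,211) and (643,235). The decoys are clearly a different colour. I'll refine the bottle, grey tray and bin from depth, then move the first pot.

```bash
cat >> h.py <<'E'
def Rdown(deg):
    a=np.radians(deg); y=np.array([np.cos(a),np.sin(a),0]); z=np.array([0,0,-1.]); return np.c_[np.cross(y,z),y,z]
def bestR(p,deg):
    q=np.array(arm.sense()["q"]);o=[]
    for d in(deg,deg+180):
        s=arm.inverse_kinematics(p,Rdown(d))
        if s is not None: o.append((abs(np.array(s)-q).max(),d))
    return Rdown(min(o)[1])
def pick(x,y,deg,z,opening,strength=30,up=.14):
    R=bestR([x,y,up],deg); arm.set_gripper(opening)
    arm.goto([x,y,up],R)
    hit=arm.movel([x,y,z],speed=.12,threshold=12)
    arm.set_gripper(0.0,strength); s=arm.sense()
    print("pick hit",hit,"tcp",np.round(s["tcp_pos"],4),"w",round(s["grip_width"],4),"F",round(s["grip_force"],1))
    arm.movel([x,y,up],speed=.15)
    s=arm.sense();print("lifted w",round(s["grip_width"],4),"F",round(s["grip_force"],1),"t",round(s["time"],1))
def place(x,y,deg,z,opening,up=.14,slow=.012,thr=2.5):
    R=bestR([x,y,up],deg); arm.goto([x,y,up],R)
    arm.movel([x,y,z+slow],speed=.12); arm.hold(.2)
    hit=arm.movel([x,y,z-.004],speed=.02,threshold=thr)
    s=arm.sense();print("place hit",hit,"tcp",np.round(s["tcp_pos"],4),"w",round(s["grip_width"],4))
    arm.set_gripper(opening); arm.hold(.2); arm.movel([x,y,up],speed=.12)
    print("t",round(arm.sense()["time"],1))
E
python3 - <<'E'
from h import *
D=np.load("top0.npy");c=arm.calibration("top")
uu,vv=np.meshgrid(range(560),range(420));X=lift(c,np.c_[uu.ravel(),vv.ravel()],D.ravel()).reshape(420,560,3)
for n,(u,v,z) in dict(grey=(168,159,.018),blue=(359,170,.018),bin=(274,156,.05)).items():
    w=(abs(uu-u)<40)&(abs(vv-v)<38)&(X[...,2]>z*.7)&(X[...,2]<z+.01)
    r=cv2.minAreaRect((X[w][:,:2]*1000).astype(np.float32));print(n,r)
for n,(u,v,z) in dict(cap=(103,210,.056),p1=(150,241,.05),p2=(268,219,.05)).items():
    w=(abs(uu-u)<14)&(abs(vv-v)<14)&(X[...,2]>z)&(X[...,2]<z+.012)
    r=cv2.minEnclosingCircle((X[w][:,:2]*1000).astype(np.float32));print(n,r,w.sum(),X[w].mean(0).round(4))
pick(.4515,.004,-26,.016,.075)
E
```

```text
grey ((605.4742431640625, 256.1237487792969), (103.6295166015625, 100.5076904296875), 11.305351257324219)
blue ((586.3386840820312, -219.50811767578125), (141.65794372558594, 102.98782348632812), 63.591896057128906)
bin ((611.1546020507812, -5.642913818359375), (133.68765258789062, 117.3397216796875), 9.681910514831543)
cap ((469.028564453125, 394.73455810546875), 13.07869815826416) 107 [0.469  0.3939 0.0619]
p1 ((396.3883972167969, 277.5079650878906), 20.197805404663086) 242 [0.3961 0.2767 0.0559]
p2 ((451.8766174316406, 4.531348705291748), 19.73972511291504) 226 [0.4512 0.0044 0.056 ]
pick hit False tcp [0.4521 0.0039 0.0166] w 0.0392 F 30.1
lifted w 0.0396 F 30.2 t 5.1
```

Run:
```python
from h import *
place(.5740,-.2442,-26.2,.021,.06)
pick(.3962,.2768,-26.2,.016,.075)
place(.5986,-.1940,-26.2,.021,.06)
p,d=arm.read_camera("top");cv2.imwrite("pics/top1.png",cv2.resize(p[60:360],None,fx=1.4,fy=1.4))
```

```text
place hit True tcp [ 0.5737 -0.2441  0.0206] w 0.0392
t 9.7
pick hit False tcp [0.3967 0.2771 0.0166] w 0.0391 F 30.0
lifted w 0.0393 F 30.2 t 14.6
place hit True tcp [ 0.5984 -0.1939  0.0207] w 0.0394
t 19.9
```

View pics/top1.png

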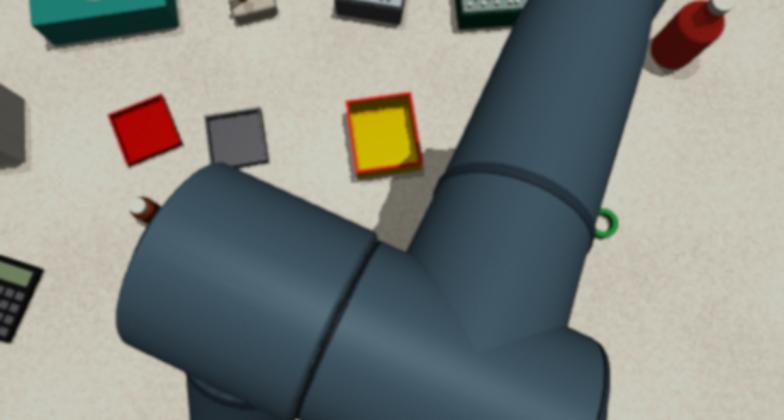

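The arm hides the blue tray, but both pots touched down at the expected height. The bottle still stands at crop pixel (145,210), so I'll move it next.

Run:
```python
from h import *
pick(.469,.3943,101.3,.011,.075)
place(.6055,.256,101.3,.016,.058)
p,d=arm.read_camera("top");cv2.imwrite("pics/top2.png",cv2.resize(p[60:360],None,fx=1.4,fy=1.4))
c=arm.calibration("top")
for k in blobs(mask(p,"blue")): print("blue",k.mean(0).round(),[np.round(v,1) for v in rect(c,k,.06)])
for k in blobs(mask(p,"pink")): print("pink",k.mean(0).round(),[np.round(v,1) for v in rect(c,k,.007)])
```

```text
pick hit False tcp [0.4695 0.3947 0.0118] w 0.0393 F 30.4
lifted w 0.0392 F 30.3 t 25.1
place hit True tcp [0.6053 0.2559 0.0158] w 0.0389
t 29.5
blue [359. 170.] [array([ 572.9, -209.4]), array([131.6,  96. ]), np.float64(63.5)]
pink [376. 242.] [array([ 410.2, -258.4]), array([22.5, 69.3]), np.float64(85.7)]
pink [323. 230.] [array([ 434.1, -130.1]), array([69.7, 22.7]), np.float64(71.3)]
```

View pics/top2.png

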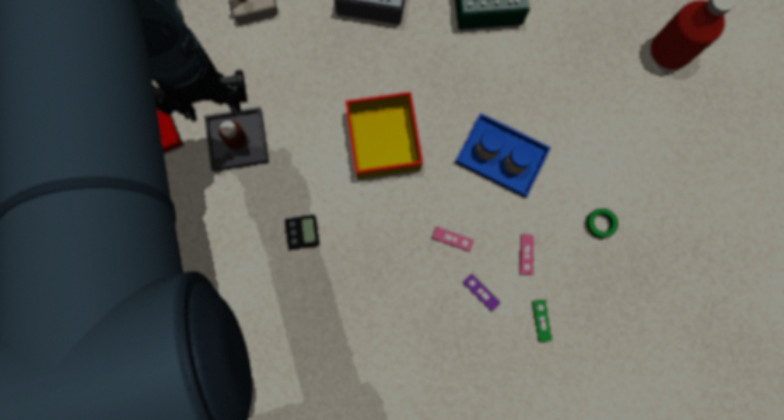

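Both pots stand in the blue tray at crop (487,148) and (515,162), and the bottle stands in the grey tray at (232,133). The timer and tape are untouched. Cassettes next.

Run:
```python
from h import *
b=np.array([.611,-.0057]);n=np.array([-.168,.986])
def go(x,y,deg,off):
    pick(x,y,deg,.003,.045,30,.13)
    if arm.sense()["grip_width"]<.015: raise SystemExit("missed")
    t=b+off*n; place(t[0],t[1],99.7,.008,.030,.13)
go(.4343,-.1302,161.3,.02)
go(.4105,-.259,87,-.02)
arm.goto([.42,.12,.25],bestR([.42,.12,.25],90))
arm.goto([.25,-.45,.25],bestR([.25,-.45,.25],90))
p,d=arm.read_camera("top");cv2.imwrite("pics/top3.png",cv2.resize(p[100:320,60:460],None,fx=2,fy=2))
c=arm.calibration("top")
for k in blobs(mask(p,"pink")):
    print("pink",k.mean(0).round(),[np.round(v,1) for v in rect(c,k,.011)])
print(arm.sense()["time"])
```

```text
pick hit False tcp [ 0.435  -0.1305  0.0038] w 0.0206 F 29.5
lifted w 0.0206 F 29.3 t 34.0
place hit True tcp [0.6075 0.0142 0.0083] w 0.0203
t 38.7
pick hit False tcp [ 0.4111 -0.2595  0.0038] w 0.0203 F 29.5
lifted w 0.0203 F 29.3 t 42.8
place hit True tcp [ 0.6142 -0.0254  0.0079] w 0.0202
t 47.5
pink [265. 162.] [array([604.8,  14.1]), array([66.4, 18. ]), np.float64(9.2)]
pink [281. 159.] [array([612. , -24.3]), array([65.2, 18.1]), np.float64(8.8)]
52.0083
```

View pics/top3.png

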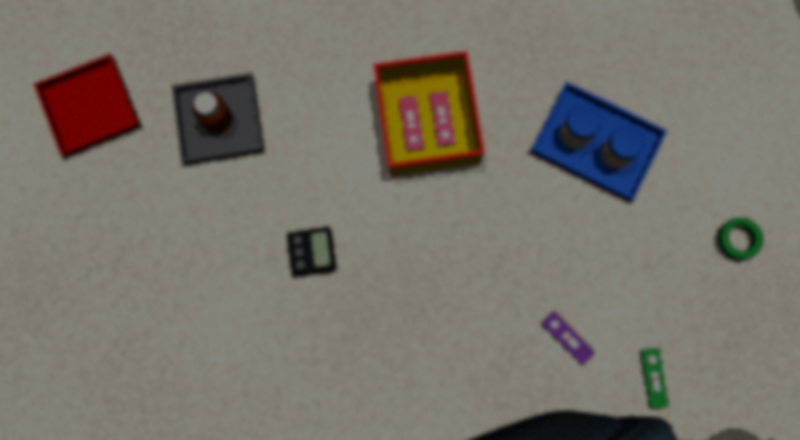

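The final view shows everything in place:
- **Cassettes:** flat on the bin floor, crop (410,124) and (443,119).
- **Pots:** upright in the blue tray, (574,132) and (613,150).
- **Bottle:** upright in the grey tray, (212,112).
- **Timer and tape:** unmoved, with the arm clear of everything.

```bash
python3 -c "
from workcell import arm
print(arm.close_job())"
```

```text
the job is handed in; nothing more can be done
None
```

The job is handed in at about 52 s of the 112 s allowed: both pots stand upright in the blue tray, the bottle stands upright in the grey tray, both pink cassettes lie on the waste bin floor, and the timer and tape were left untouched.

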